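# Set the glue film on the roller cementing machine

### The job

Set the glue film on the bench cementing machine: with a fingertip, gently push the crank knob of the handwheel on top round clockwise until the white index line on the wheel lines up with the zero line of the scale ring around it (the one longest, heaviest line), and leave it there. Then push the clamp lever beside the wheel clockwise, away from the wheel, until it is fully over, without disturbing the setting. Only push: do not pinch, grip or lift anything, do not shift the scale ring, leave the soles, shoe last, bottle, pots and brush where they are, and finish with the hand clear.

Things in the scene. Friction and masses are not known exactly. Their poses are not given: they have to be found in the camera images.
- cementer: green bench machine with two rollers, fixed; origin on the bench under the handwheel spindle, +x to its back, +y towards the clamp lever, z up. Its flat bridge top, 165 (x) x 310 (y), is 192 mm up and carries ring, wheel, lever, oil bottle and 4 corner bolt heads (x +-68, y +-140, 5 high). Feed table: 250 wide, x -210 to -65, 104 mm up, with a sole on it
- handwheel (a joint): turn of the handwheel, rad, counter-clockwise from above positive (clockwise makes it fall); 0 when the index line points along the machine's +x; stops at -1.5 and 3.1. Stiff (0.12 N m, about 3 N at the crank knob), stays where left. Index and zero line meet when it equals scale_ring
- wheel_centre (a point): centre of the handwheel's top face, on its vertical axis, 212 mm above the bench. The wheel is a black disc of 112 mm diameter, its underside 202 mm and its top 212 mm above the bench; a hub of 34 mm diameter stands 16 mm above that top
- crank_knob (a point): centre of the top end of the crank knob: an upright black cylinder of 20 mm diameter standing 40 mm above the wheel's top face (its top 252 mm above the bench), 44 mm from the wheel's axis, on the side opposite the index line
- index_line (a point): outer end of the white index line on the wheel (4 mm wide, from 21 to 62 mm from the axis), 62 mm from the axis
- scale_ring (a joint): turn of the graduated ring about the same axis, rad, counter-clockwise from above positive; 0 when the zero line points along the machine's +x. It is held by friction and is not to be moved
- zero_line (a point): inner end of the ring's zero line, 62 mm from the axis, 200 mm above the bench. The ring is aluminium, 160 diameter, 8 thick, with black lines every 10 degrees; the zero line is the longest and heaviest: 17.5 long, 4 wide; the others are 4.5 or 8 long and 1.3 to 1.8 wide
- clamp_lever (a joint): swing of the clamp lever, rad, clockwise seen from above positive; at 0 it points along the machine's -x (loose), at 1.2 it is against its stop (clamped), pointing mostly to the machine's +y. It takes about 2 N at the tip (0.12 N m) and stays where it is left
- lever_pivot (a point): point on the lever's vertical pivot axis, 118 mm to the machine's +y of the wheel's axis, 232 mm above the bench
- lever_tip (a point): centre line of the lever's free end, 76 mm from the pivot axis, 232 mm above the bench; black round bar, 18 mm thick over its last 26 mm with a round end 9 mm beyond this point, 14 mm thick nearer the pivot, where it drops to 218 mm above the bench
- sole_on_machine: loose black rubber sole, 231 long x 82 wide x 14 thick, on the machine's feed table, toe along its +x; origin under its middle; bystander
- sole_on_bench: the same kind of sole lying on the bench; bystander
- shoe_last: loose wooden shoe last, 240 x 80 x 98 high, on the bench, toe along its +x; origin under its middle; bystander
- oil_bottle: small white bottle, 30 diameter x 60 high, standing on the machine's bridge on the side away from the clamp lever; origin under its middle; bystander
- cement_pot: open dark pot, 100 diameter x 85 high, on the bench; origin under its middle; bystander
- primer_tub: white tub with lid, 96 diameter x 75 high, on the bench; origin under its middle; bystander
- glue_brush: brush lying on the bench; bystander

How it is judged (in metres and radians):
On the way, in this order (a step that is already met when the one before it is completed fails the run):
1. the handwheel's index line stands still at the ring's zero line (horizontal distance between index_line and zero_line below 0.0035 m and velocity of joint handwheel between -0.03 and 0.03 rad/s), for 0.5 s.
2. the clamp lever is swung over to its stop, the index still at the zero line (value of joint clamp_lever above 1.05 rad and horizontal distance between index_line and zero_line below 0.0035 m), for 0.2 s.
At the end, for the whole second after the job is handed in: the outer end of the index line is within 3.5 mm (3.2 degrees) of the inner end of the zero line, the wheel is at rest, and the clamp lever is within 0.15 rad of its stop (value above 1.05) (all of step 2 and velocity of joint handwheel between -0.03 and 0.03 rad/s); the robot touches nothing.
It fails at once if the handwheel is gripped or pushed with more than 30 N (contact force between the fingers and handwheel above 30 N).
It fails at once if the clamp lever is gripped or pushed with more than 35 N (contact force between the fingers and clamp_lever above 35 N).
It fails at once if the scale ring is shifted by more than 3 mm at its lines (distance of zero_line from where it was at the start of the episode above 0.003 m).
It fails at once if a sole, the last, the bottle, a pot or the brush is moved or lifted by more than 12 mm (distance of any of sole_on_machine, sole_on_bench, shoe_last, oil_bottle, cement_pot, primer_tub, glue_brush from where it was at the start of the episode above 0.012 m).
It also fails if it takes over 61 s, if anything falls off the work surface, if the arm or the gripper's body presses on something with over 40 N, if the wrist force passes 120 N, or if a joint passes its speed limit or range.

### The arm

A 7-joint arm with a two-finger parallel gripper is mounted at the origin on the work surface. World frame = base frame: x ahead of the robot, y to its left, z up, the work surface at z = 0. Lengths are in mm, angles in rad, forces in N, time in s.
With the tool pointing down it reaches from about 425 to 1025 mm from the base axis. Payload 9.4 kg.
Tool frame: the origin (TCP) lies midway between the tips of the shut fingers; the grasp point (between the pads) lies 19 mm behind it; z points along the fingers, y is the line along which they close (so a half turn about z gives the same grasp; the last joint's range is limited). The gripper opens to 85 mm and grips with 20 to 120 N. Pads are 22 mm wide; open, the fingers measure 114 mm over their backs; the gripper's body (76 mm by 85 mm) begins 54 mm behind the grasp point. The pads swing forward as they close: fully open they stand 13 mm farther back than shut.
Start: joints at [-1.373, 0.599, -0.003, 1.599, 0.002, 0.943, -0.08], TCP at [196.736, 697.796, 231.275] pointing down, gripper open.
Joint ranges: [-2.57, 2.57], [-0.35, 1.97], [-1.29, 1.29], [0.11, 2.56], [-1.05, 4.19], [0.11, 1.86], [-2.63, 2.63]. Speed limits (rad/s): [2.22, 2.22, 3.01, 3.01, 3.14, 3.14, 3.14].

### API

Orientations are given as a unit quaternion [x, y, z, w].
In Python, from cell import env gives the robot as it stands.
- The arm moves only by the tool step_arm, never from a script. Its argument "moves" is a list of rows, each a list of 3 entries, a list of its own where there are three numbers: the opening, from 0 (shut) to 1 (fully open), then the shift along the tool's x, y, z in cm, then the turn, a rotation vector about the tool's x, y, z in degrees. A call has 1 to 8 rows; each row shifts and turns the commanded pose from where the row before left it, along the tool's axes as they then stand; what a row does not reach is not made up. A row lasts 1/12 s, in which the tool goes at most 41.7 mm and 7.16 degrees, less where a joint would pass 70% of its speed; a pose out of reach is approached as far as the arm can. A call with a gripper value outside its range is refused whole. The fingers move at their own pace and stop on an object; "grip_force" is the grip in N (left out, the last holds). Time passes only in rows, so rows that do not move let the fingers close. It gives the time, the measured TCP pose, the force, the opening and the grip force at its end, in the units of the state.
- env.sense(): the state, without advancing time (a new reading comes with each control period).
- env.read_camera(name): name is "scene" or "top" or "wrist"; returns a dict with "image" (480x640x3 uint8, red, green, blue), "z_map" (480x640 float32, mm along the optical axis (not along the pixel's ray), 0 where there is no reading), "K" (3x3 intrinsics, pixels), "k1" (the pictures are not rectified: a ray, as slopes to the right and down, at radius r is drawn at 1 + k1 r^2 times it, then the intrinsics apply), "world_from_camera" (4x4, takes a point from camera to world coordinates). Camera axes: x right, y down, z forward; pixel columns grow to the right and rows downward; lengths in mm; the calibration is good to about 2 mm. A picture is of the moment at which its call begins.
- env.sign_off(): hands the job in; it is judged then, once.
The state is a dict: "time_s": time; "joints": joint angles; "joint_velocities": joint speeds; "effort": joint torques, N m; "tcp_pos": TCP position; "tool_rot": TCP orientation; "ft_force": force on the tool from outside, world axes, zero at the start; "wrist_torque": the same for the moment, N m; "width": finger opening in mm; "finger_force": force on a finger pad.
Only numpy, scipy, OpenCV 4.12 (cv2) and the standard library are available. Lean on these libraries where they do the work, as an engineer would, in place of code of your own. Each camera call takes 0.05 s, during which the arm holds its last target. There are 200 camera calls.

## Working session

There is one attempt and no reset: what is moved stays moved. The work goes in short steps, Python scripts to look and compute and a tool call to move; the robot and the scene stay as the last step left them, time stands still between calls to the robot, and variables do not carry over. Pictures are saved under pics/ and viewed, at most 10 in all, crops included, and the job is handed in when it is done.

Besides the shell and the picture viewer there is one more tool, called after "Call:" as name([rows], argument=value, ...), one row to a line, values as JSON. step_arm: Moves the arm, as the interface text tells. Its arguments: {"type":"object","properties":{"moves":{"type":"array"},"grip_force":{"type":"number"}},"required":["moves"]}

```bash
mkdir -p pics; cat > h.py <<'E'
import numpy as np, cv2
from cell import env
def ray(c,u,v):
    K=np.array(c["K"]);k=float(c["k1"])
    d=np.array([(u-K[0,2])/K[0,0],(v-K[1,2])/K[1,1]]);s=d.copy()
    for _ in range(20): s=d/(1+k*(s@s))
    T=np.array(c["world_from_camera"]);return T[:3,3],T[:3,:3]@np.array([s[0],s[1],1])
def onz(c,u,v,z):
    o,d=ray(c,u,v);return o+d*(z-o[2])/d[2]
def proj(c,p):
    T=np.array(c["world_from_camera"]);q=T[:3,:3].T@(np.array(p)-T[:3,3]);s=q[:2]/q[2]
    s=s*(1+float(c["k1"])*(s@s));K=np.array(c["K"]);return K[0,0]*s[0]+K[0,2],K[1,1]*s[1]+K[1,2]
def shot(n):
    return env.read_camera(n)
def save(im,f): cv2.imwrite("pics/"+f,cv2.cvtColor(im,cv2.COLOR_RGB2BGR))
E
python3 - <<'E'
from h import *
for n in("scene","top"):
    c=shot(n);save(c["image"],n+"0.png");np.save(n+"0.npy",c,allow_pickle=True)
    print(n,np.round(c["world_from_camera"],2),np.round(c["K"],1),c["k1"])
s=env.sense();print(s["time_s"],s["tcp_pos"],s["tool_rot"],s["width"])
E
```

```text
scene [[ 1.00000e-02  5.40000e-01 -8.40000e-01  1.47079e+03]
 [ 1.00000e+00  1.00000e-02  2.00000e-02 -1.19800e+01]
 [ 2.00000e-02 -8.40000e-01 -5.40000e-01  8.05840e+02]
 [ 0.00000e+00  0.00000e+00  0.00000e+00  1.00000e+00]] [[461.8   0.  317.4]
 [  0.  461.8 245.1]
 [  0.    0.    1. ]] -0.0048653208602646774
top [[ 2.00000e-02 -9.80000e-01  2.00000e-01  2.49630e+02]
 [-1.00000e+00 -2.00000e-02  1.00000e-02  6.12000e+00]
 [-0.00000e+00 -2.00000e-01 -9.80000e-01  1.46847e+03]
 [ 0.00000e+00  0.00000e+00  0.00000e+00  1.00000e+00]] [[498.6   0.  314.5]
 [  0.  498.6 233.5]
 [  0.    0.    1. ]] 0.013424207365293825
0.1 [196.63358281 697.39514657 230.50218308] [ 1.36933452e-01  9.90580010e-01 -6.88493350e-04 -1.81606607e-05] 85.39337764578174
```

View pics/top0.png

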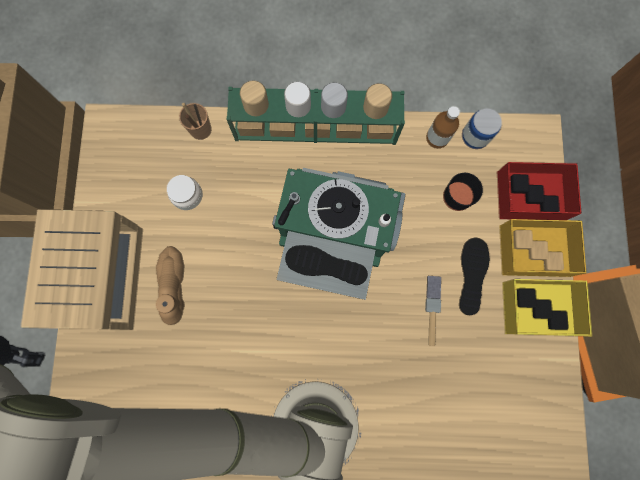

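View pics/scene0.png

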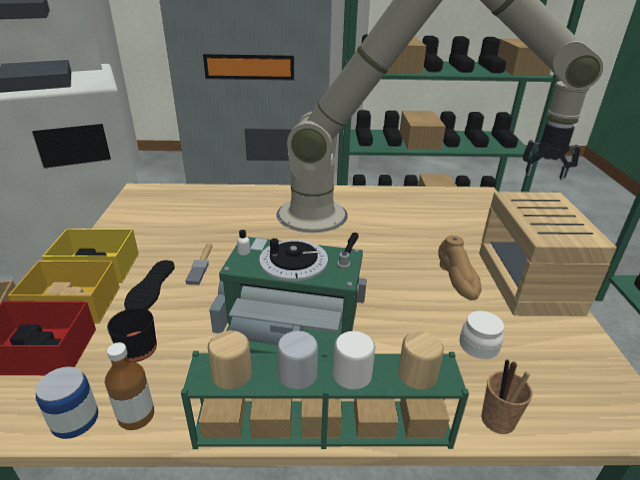

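Top view: the wheel is at about (338,207), its index points left to about (316,208), the lever pivots near (282,218), and the bottle is at (386,219). The scene view agrees. Next I'll enlarge the wheel.

```bash
python3 - <<'E'
from h import *
c=np.load("top0.npy",allow_pickle=True).item()
# rectified plane view: world XY at z=200, 2 px/mm
ctr=onz(c,338,207,200);print("ctr guess",ctr)
N=600;g=np.zeros((N,N,2),np.float32)
for i in range(N):
  for j in range(N):
    g[i,j]=proj(c,[ctr[0]+(N/2-i)/2,ctr[1]+(N/2-j)/2,200])
w=cv2.remap(c["image"],g[...,0],g[...,1],cv2.INTER_CUBIC);save(w,"rect.png")
E
```

```text
ctr guess [577.16610886 -46.25354879 200.        ]
```

View pics/rect.png

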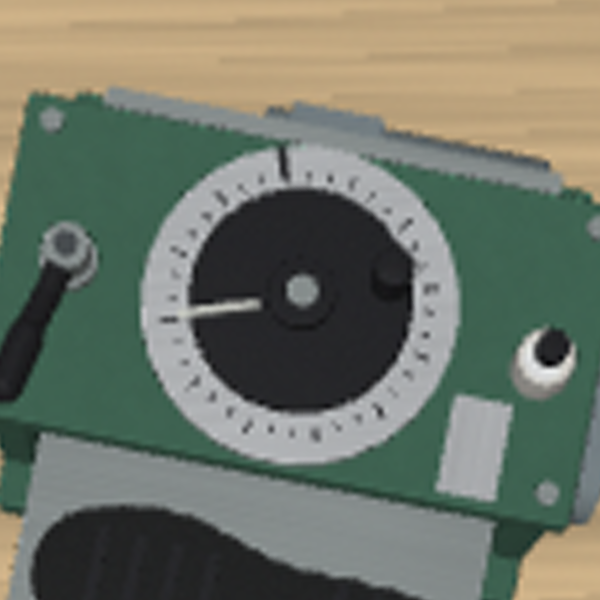

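Call:
step_arm([
  [0,[0,0,-4],[0,0,0]],
  [0,[0,0,-4],[0,0,0]],
  [0,[0,0,-4],[0,0,0]],
  [0,[0,0,-4],[0,0,0]],
  [0,[0,0,-4],[0,0,0]],
  [0,[-2.65,-2.8,0],[0,0,0]],
  [0,[-2.65,-2.8,0],[0,0,0]],
  [0,[-2.65,-2.8,0],[0,0,0]],
])

```text
time_s: 0.77
tcp_pos: [250.6, 594.3, 431.3]
tool_rot: [0.136, 0.991, 0.0, 0.0]
ft_force: [0.8, -0.0, 0.1]
width: -0.2
finger_force: 0.0
```

Call:
step_arm([
  [0,[-2.65,-2.8,0],[0,0,0]],
  [0,[-2.65,-2.8,0],[0,0,0]],
  [0,[-2.65,-2.8,0],[0,0,0]],
  [0,[-2.65,-2.8,0],[0,0,0]],
  [0,[-2.65,-2.8,0],[0,0,0]],
  [0,[-2.65,-2.8,0],[0,0,0]],
  [0,[-2.65,-2.8,0],[0,0,0]],
  [0,[-2.65,-2.8,0],[0,0,0]],
])

```text
time_s: 1.43
tcp_pos: [394.1, 320.3, 431.2]
tool_rot: [0.137, 0.991, -0.0, -0.0]
ft_force: [0.9, -0.3, 0.4]
width: 0.1
finger_force: 0.0
```

Call:
step_arm([
  [0,[-2.65,-2.8,0],[0,0,0]],
  [0,[-2.65,-2.8,0],[0,0,0]],
  [0,[-2.65,-2.8,0],[0,0,0]],
  [0,[-2.65,-2.8,0],[0,0,0]],
  [0,[-2.65,-2.8,0],[0,0,0]],
  [0,[-2.65,-2.8,0],[0,0,0]],
  [0,[-2.65,-2.8,0],[0,0,0]],
  [0,[-2.65,-2.8,0],[0,0,0]],
])

```text
time_s: 2.1
tcp_pos: [537.3, 47.3, 431.3]
tool_rot: [0.137, 0.991, 0.0, -0.0]
ft_force: [0.9, 0.6, 0.9]
width: -0.2
finger_force: 0.0
```

```bash
python3 - <<'E'
from h import *
s=env.sense();print(s["time_s"],s["tcp_pos"],s["tool_rot"],s["width"],np.round(s["joints"],2))
c=shot("wrist");save(c["image"],"w1.png");np.save("w1.npy",c,allow_pickle=True);print(np.round(c["world_from_camera"],2),np.round(c["K"],1))
E
```

```text
2.1 [537.27204969  47.31463501 431.26240354] [ 1.36841147e-01  9.90593002e-01  5.82085196e-05 -4.89273728e-05] -0.15824702960165168 [-0.49  0.19  0.36  1.77 -0.07  1.2   1.19]
[[ 2.7000e-01  9.2000e-01  2.9000e-01  4.6206e+02]
 [ 9.6000e-01 -2.6000e-01 -8.0000e-02  6.8960e+01]
 [ 0.0000e+00  3.1000e-01 -9.5000e-01  5.7348e+02]
 [ 0.0000e+00  0.0000e+00  0.0000e+00  1.0000e+00]] [[399.4   0.  314.5]
 [  0.  399.4 244.8]
 [  0.    0.    1. ]]
```

View pics/w1.png

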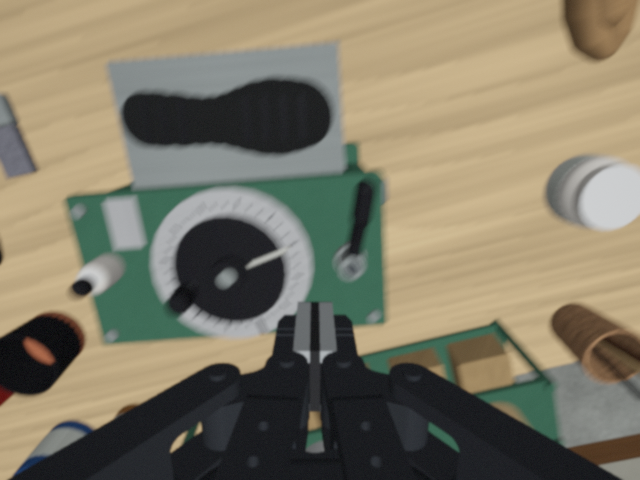

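The wrist view shows the ring centred near (232,262), the index tip near (288,248), the knob top near (181,300), and the lever from its pivot (350,262) to its tip (364,188). I'll measure from both views.

```bash
cat > meas.py <<'E'
from h import *
def polar(c,ctr,z,radii,angs):
    g=cv2.cvtColor(c["image"],cv2.COLOR_RGB2GRAY).astype(np.float32)
    P=np.array([[proj(c,[ctr[0]+r*np.cos(a),ctr[1]+r*np.sin(a),z]) for a in angs] for r in radii],np.float32)
    return cv2.remap(g,P[...,0],P[...,1],cv2.INTER_LINEAR)
def centre(c,guess,z=200):
    # ring mask: grey bright pixels near guess; outer contour cast onto z, circle fit
    im=c["image"];hsv=cv2.cvtColor(im,cv2.COLOR_RGB2HSV)
    m=((hsv[...,1]<45)&(hsv[...,2]>110)).astype(np.uint8)
    r=np.zeros_like(m);poly=np.array([proj(c,[guess[0]+88*np.cos(t),guess[1]+88*np.sin(t),z]) for t in np.linspace(0,6.28,60)],np.int32)
    cv2.fillPoly(r,[poly],1);m=cv2.morphologyEx(m*r,cv2.MORPH_OPEN,np.ones((2,2)))
    cs,_=cv2.findContours(m,cv2.RETR_EXTERNAL,cv2.CHAIN_APPROX_NONE);k=max(cs,key=cv2.contourArea)[:,0]
    p=np.array([onz(c,u,v,z)[:2] for u,v in k]);keep=np.ones(len(p),bool)
    for _ in range(8):
        A=np.c_[2*p[keep],np.ones(keep.sum())];s=np.linalg.lstsq(A,(p[keep]**2).sum(1),rcond=None)[0]
        R=np.sqrt(s[2]+s[:2]@s[:2]);e=abs(np.hypot(*(p-s[:2]).T)-R);keep=e<max(1.2,np.percentile(e,70))
    return s[:2],R,keep.mean()
def angles(c,ctr):
    a=np.radians(np.arange(-180,180,.25))
    # zero line: only long line reaches r 71.5..78 (others end by ~70)
    z=polar(c,ctr,200,np.arange(71,77,.5),a).mean(0)
    i=polar(c,ctr,212,np.arange(30,54,1),a).mean(0)
    def pk(v,s,n):
        v=s*v;k=v.argmax();w=np.arange(k-n,k+n+1)%len(a);q=v[w]-np.sort(v[w])[:n//2].mean();q=q.clip(0)
        return np.degrees(a[k])+.25*((np.arange(-n,n+1)*q).sum()/q.sum())
    return pk(z,-1,14),pk(i,1,20)
E
python3 - <<'E'
from meas import *
for f in("top0","w1"):
    c=np.load(f+".npy",allow_pickle=True).item()
    ctr,R,k=centre(c,(577,-46));print(f,ctr,R,k,"zero,index",angles(c,ctr))
    for t in [(f=="top0") and "top"]:
        pass
    P={"top0":dict(),"w1":dict(knob=(181,300,252),pivot=(350,262,232),tip=(364,188,232),bottle=(82,287,252))}[f]
    for n,(u,v,z) in P.items(): print(n,onz(c,u,v,z)[:2]-ctr)
E
```

```text
top0 [578.16761774 -50.89910086] 77.44392266144536 0.7 zero,index (np.float64(10.652994960387915), np.float64(100.33773229541903))
w1 [575.4576893  -46.43151707] 77.91529256658063 0.7 zero,index (np.float64(-75.15698623185367), np.float64(93.55389962976896))
knob [  3.43350821 -39.6543409 ]
pivot [ 16.89205017 112.47904626]
tip [-45.47470334 140.57878988]
bottle [ -31.55106373 -117.26464668]
```

Call:
step_arm([
  [0,[-2.73,-2.68,0],[0,0,0]],
  [0,[-2.73,-2.68,0],[0,0,0]],
  [0,[-2.73,-2.68,0],[0,0,0]],
  [0,[-2.73,-2.68,0],[0,0,0]],
  [0,[0,0,3.9],[0,0,-6]],
  [0,[0,0,3.9],[0,0,-6]],
  [0,[0,0,3.9],[0,0,-6]],
  [0,[0,0,3.9],[0,0,-6]],
])

```text
time_s: 2.82
tcp_pos: [612.6, -83.8, 273.5]
tool_rot: [-0.074, 0.997, 0.0, -0.0]
ft_force: [1.1, 0.7, 0.2]
width: -0.1
finger_force: 0.0
```

```bash
python3 - <<'E'
from meas import *
for f in("top0","w1"):
    c=np.load(f+".npy",allow_pickle=True).item()
    for ctr in((576,-46.4),(577,-47.5)): print(f,ctr,angles(c,ctr))
s=env.sense();print(s["time_s"],s["tcp_pos"],s["tool_rot"],np.round(s["joints"],2))
c=shot("wrist");save(c["image"],"w2.png");np.save("w2.npy",c,allow_pickle=True)
for t in(-81.7,):
  for z in(252,): print("knob px",proj(c,[576+44*np.cos(np.radians(t)),-46.4+44*np.sin(np.radians(t)),z]))
print("tcp px",proj(c,s["tcp_pos"]))
E
```

```text
top0 (576, -46.4) (np.float64(6.938766561073425), np.float64(98.14364180070534))
top0 (577, -47.5) (np.float64(7.906938705880781), np.float64(99.33720953831089))
w1 (576, -46.4) (np.float64(-75.43648609541412), np.float64(94.30709386267772))
w1 (577, -47.5) (np.float64(-75.25313534871243), np.float64(95.4900498222751))
2.8167 [612.61801397 -83.78143905 273.46147766] [-7.43608437e-02  9.97231398e-01  6.32015627e-05 -1.12339652e-05] [-0.16  0.44  0.29  1.82 -0.15  0.91  1.92]
knob px (np.float64(309.4858873946666), np.float64(232.70444424991334))
tcp px (np.float64(313.137259343637), np.float64(322.03212023133625))
```

View pics/w2.png

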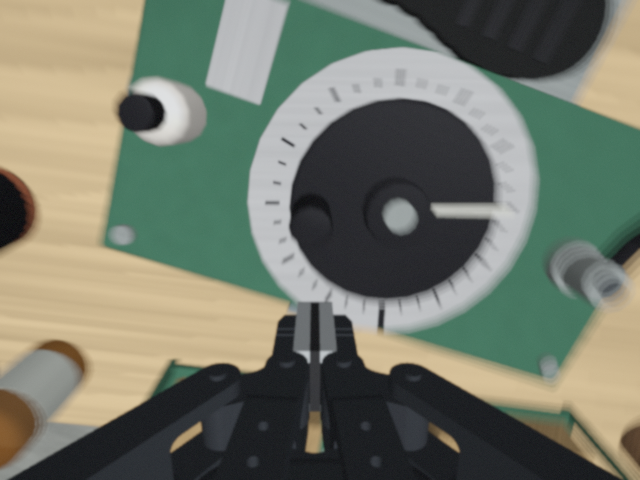

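The wheel is close here: index running (432,210)–(515,210), zero line near (381,315), knob near (311,218), bottle near (150,112). The finger sits behind the knob on its +x side with a gap.

```bash
python3 - <<'E'
from meas import *
c=np.load("w2.npy",allow_pickle=True).item()
ctr,R,k=centre(c,(576,-46.4));print(ctr,R,k)
for ct in(ctr,(576,-46.4)): print(angles(c,ct))
hub=onz(c,400,216,228)[:2];print("hub",hub)
print("zero pts",[onz(c,u,v,200)[:2]-ctr for u,v in((382,303),(380,328))])
print("idx tip",onz(c,513,211,212)[:2]-ctr,onz(c,434,210,212)[:2]-ctr)
print("knobtop",onz(c,311,222,252)[:2]-ctr,"tcp rel",env.sense()["tcp_pos"][:2]-ctr)
print("pivot",onz(c,605,287,232)[:2]-ctr,"bolts",[onz(c,*p,197)[:2]-ctr for p in((121,235),(548,367))])
E
```

```text
[576.06522166 -45.67067688] 78.98260393132574 0.6998158379373849
(np.float64(-26.063019378542464), np.float64(99.69740016982585))
(np.float64(-25.53428940353713), np.float64(99.48612248195332))
hub [574.48143605 -47.28573668]
zero pts [array([57.84059381,  6.24120261]), array([74.41849864,  8.36280246])]
idx tip [-9.4825228  59.69946723] [-3.99163744 19.20914339]
knobtop [  1.53416531 -44.31752183] tcp rel [ 33.01625976 -37.21601564]
pivot [ 18.01379016 104.96765665] bolts [array([  39.36671423, -148.24004175]), array([ 87.09793001, 119.26145293])]
```

Call:
step_arm([
  [0,[0,-0.4,3.75],[0,0,0]],
  [0,[0,0,0],[0,0,0]],
  [0,[0.4,0,0],[0,0,0]],
  [0,[0.3,0,0],[0,0,0]],
  [0,[0.15,0,0],[0,0,0]],
  [0,[0,0,0],[0,0,0]],
])

```text
time_s: 3.37
tcp_pos: [605.6, -88.9, 240.0]
tool_rot: [-0.072, 0.997, -0.0, 0.001]
ft_force: [0.1, 0.5, 0.1]
width: -0.3
finger_force: 0.0
```

Call:
step_arm([
  [0,[0.23,-0.11,0],[0,0,3]],
  [0,[0.23,-0.11,0],[0,0,3]],
  [0,[0.31,-0.14,0],[0,0,4]],
  [0,[0.31,-0.14,0],[0,0,4]],
  [0,[0.31,-0.14,0],[0,0,4]],
])

```text
time_s: 3.78
tcp_pos: [593.0, -95.4, 239.6]
tool_rot: [0.087, 0.996, 0.0, 0.002]
ft_force: [2.3, -0.7, -1.2]
width: -0.1
finger_force: 1.6
```

```bash
python3 - <<'E'
from meas import *
s=env.sense();p=s["tcp_pos"][:2]-np.array([576,-46]);q=s["tool_rot"];x=np.array([q[0]**2-q[1]**2,2*q[0]*q[1]]);y=np.array([2*q[0]*q[1],q[1]**2-q[0]**2])
print(s["time_s"],s["tcp_pos"],"rel in tool",p@x,p@y,"xang",np.degrees(np.arctan2(x[1],x[0]))%360,s["ft_force"])
c=shot("wrist");save(c["image"],"w3.png");np.save("w3.npy",c,allow_pickle=True);print(angles(c,(576,-46)))
E
```

```text
3.7833 [593.00704761 -95.42623945 239.59961105] rel in tool -25.27897797913881 -45.75082256738261 xang 170.0655677965217 [ 2.29871635 -0.65847674 -1.20886007]
(np.float64(-47.71780198778508), np.float64(85.22584401109468))
```

View pics/w3.png

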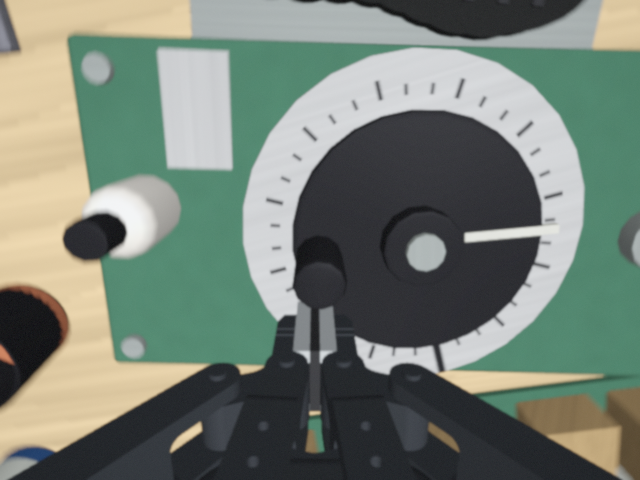

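The finger is on the knob (~(320,280)) and the wheel is turning: the index is at (557,230), about 85° in world. Carrying on round the arc.

Call:
step_arm([
  [0,[0.31,-0.14,0],[0,0,4]],
  [0,[0.31,-0.14,0],[0,0,4]],
  [0,[0.31,-0.14,0],[0,0,4]],
  [0,[0.31,-0.14,0],[0,0,4]],
  [0,[0.31,-0.14,0],[0,0,4]],
  [0,[0.31,-0.14,0],[0,0,4]],
  [0,[0.31,-0.14,0],[0,0,4]],
  [0,[0.31,-0.14,0],[0,0,4]],
])

```text
time_s: 4.5
tcp_pos: [565.6, -97.3, 239.5]
tool_rot: [0.358, 0.934, -0.0, 0.002]
ft_force: [1.5, -5.9, 1.7]
width: 0.0
finger_force: 2.2
```

Call:
step_arm([
  [0,[0.31,-0.14,0],[0,0,4]],
  [0,[0.31,-0.14,0],[0,0,4]],
  [0,[0.31,-0.14,0],[0,0,4]],
  [0,[0.31,-0.14,0],[0,0,4]],
  [0,[0.31,-0.14,0],[0,0,4]],
  [0,[0.31,-0.14,0],[0,0,4]],
  [0,[0.16,-0.07,0],[0,0,2]],
  [0,[0,0,0],[0,0,0]],
])

```text
time_s: 5.17
tcp_pos: [545.2, -86.0, 238.9]
tool_rot: [0.558, 0.83, 0.0, 0.001]
ft_force: [-1.0, -3.4, 0.6]
width: 0.1
finger_force: 1.6
```

```bash
cat > st.py <<'E'
from meas import *
import sys
s=env.sense();p=s["tcp_pos"][:2]-np.array([576,-46]);q=s["tool_rot"];x=np.array([q[0]**2-q[1]**2,2*q[0]*q[1]]);y=np.array([2*q[0]*q[1],q[1]**2-q[0]**2])
print(s["time_s"],s["tcp_pos"],"rel in tool",p@x,p@y,"xang",np.degrees(np.arctan2(x[1],x[0]))%360,s["ft_force"])
f=sys.argv[1]
c=shot("wrist");save(c["image"],f+".png");np.save(f+".npy",c,allow_pickle=True);print(angles(c,(576,-46)))
t=shot("top");np.save(f+"t.npy",t,allow_pickle=True);print("top",angles(t,(576,-46.4)))
E
python3 st.py w4
```

```text
5.1667 [545.24644737 -85.97292628 238.87694955] rel in tool -25.37779512577806 -43.584181959425514 xang 112.21578020974435 [-0.99417269 -3.38094022  0.61568002]
(np.float64(-103.7385519351453), np.float64(27.80636866420256))
top (np.float64(-168.23686017203494), np.float64(-30.949281240655445))
```

View pics/w4.png

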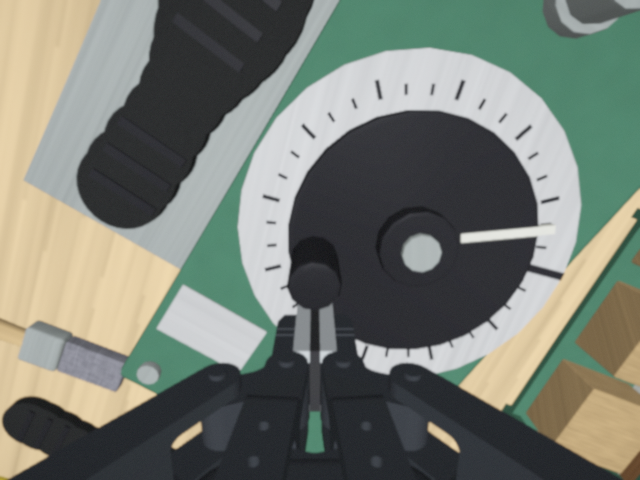

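Now the index tip is at (553,231) and the zero line runs (530,267)–(561,276), roughly 20° to go. I'll compute it exactly.

```bash
cat > rem.py <<'E'
from meas import *
import sys
def edge(c,ctr,z,radii,lo,hi,s):
    a=np.radians(np.arange(lo,hi,.1));v=s*polar(c,ctr,z,radii,a).mean(0);q=(v-np.percentile(v,60)).clip(0);k=v.argmax()
    w=slice(max(k-40,0),k+41);return np.degrees((a[w]*q[w]).sum()/q[w].sum()),v.max()-np.median(v)
def rem(c,ctr=(576,-46),zlo=-2,zhi=15,ilo=-20,ihi=60):
    ctr,R,k=centre(c,ctr);zc,zi=edge(c,ctr,200,np.arange(71.5,76,.5),zlo,zhi,-1),edge(c,ctr,212,np.arange(30,52,1),ilo,ihi,1)
    print("ctr",np.round(ctr,1),round(R,1),"zero",zc,"index",zi,"remain",zi[0]-zc[0])
if __name__=="__main__":
    for f in sys.argv[1:]:
        c=np.load(f+".npy",allow_pickle=True).item();rem(c)
E
sed -i 's/^c=shot.*/c=shot("wrist");save(c["image"],f+".png");np.save(f+".npy",c,allow_pickle=True)\nfrom rem import rem;rem(c)/;/^t=shot/d' st.py
python3 rem.py w4
python3 - <<'E'
from h import *
c=np.load("w4.npy",allow_pickle=True).item()
for n,u,v,z in(("zi",530,267,200),("zo",561,276,200),("ii",462,239,212),("io",552,231,212),("hub",421,253,228)): print(n,onz(c,u,v,z)[:2])
E
```

```text
ctr [572.1 -42.7] 74.3 zero (np.float64(4.0675346125104195), np.float32(163.07579)) index (np.float64(21.22252766778363), np.float32(179.53156)) remain 17.15499305527321
zi [638.41367485 -37.96243487]
zo [654.63909741 -36.36277136]
ii [595.72066317 -36.15499401]
io [630.13676654 -18.171675  ]
hub [575.69369631 -45.4328965 ]
```

Call:
step_arm([
  [0,[0.23,-0.11,0],[0,0,3]],
  [0,[0.23,-0.11,0],[0,0,3]],
  [0,[0.23,-0.11,0],[0,0,3]],
  [0,[0.23,-0.11,0],[0,0,3]],
  [0,[0.16,-0.07,0],[0,0,2]],
  [0,[0.08,-0.03,0],[0,0,1]],
  [0,[0,0,0],[0,0,0]],
  [0,[0,0,0],[0,0,0]],
])

```text
time_s: 5.93
tcp_pos: [537.2, -75.6, 238.0]
tool_rot: [0.66, 0.751, 0.0, 0.0]
ft_force: [-1.3, -3.3, 1.0]
width: 0.3
finger_force: 1.4
```

```bash
sed -i 's/    ctr,R,k=centre(c,ctr);/    R=0;/;s/ctr=(576,-46)/ctr=(575.7,-45.6)/' rem.py; python3 rem.py w4; python3 st.py w5
python3 - <<'E'
import cv2
im=cv2.imread("pics/w5.png");cv2.imwrite("pics/w5c.png",cv2.resize(im[150:350,400:640],None,fx=3,fy=3,interpolation=cv2.INTER_CUBIC))
E
```

```text
ctr [575.7 -45.6] 0 zero (np.float64(6.614814302890932), np.float32(165.34222)) index (np.float64(27.17810122454158), np.float32(180.47748)) remain 20.56328692165065
5.9333 [537.17780517 -75.59332565 238.03349699] rel in tool -24.37087799025782 -42.2964272822929 xang 97.36727830870977 [-1.2826771  -3.29440582  0.99502525]
ctr [575.7 -45.6] 0 zero (np.float64(6.515376684142919), np.float32(165.99034)) index (np.float64(11.155991322085075), np.float32(180.18956)) remain 4.640614637942156
```

View pics/w5c.png

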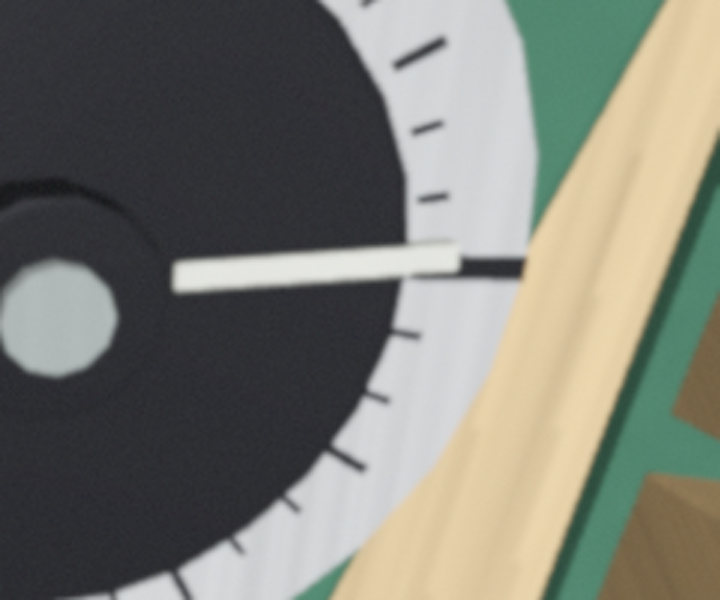

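The index tip (crop (459,257)) is just short of the zero line (crop (461–522,267)), about 4.6° left once parallax is included.

Call:
step_arm([
  [0,[0.16,-0.07,0],[0,0,2]],
  [0,[0.12,-0.05,0],[0,0,1.5]],
  [0,[0.06,-0.02,0],[0,0,0.8]],
  [0,[0,0,0],[0,0,0]],
  [0,[0,0,0],[0,0,0]],
  [0,[0,0,0],[0,0,0]],
])

```text
time_s: 6.48
tcp_pos: [535.2, -72.3, 237.8]
tool_rot: [0.688, 0.725, 0.0, -0.0]
ft_force: [-0.8, -2.4, 2.8]
width: 0.2
finger_force: 1.3
```

```bash
python3 st.py w6
```

```text
6.4833 [535.24248663 -72.26830546 237.77854162] rel in tool -24.094754974212858 -42.07899161374581 xang 93.00608279075271 [-0.82254387 -2.42021537  2.76113241]
ctr [575.7 -45.6] 0 zero (np.float64(6.5529250960505285), np.float32(165.73178)) index (np.float64(6.558077862439095), np.float32(180.15121)) remain 0.005152766388566654
```

Call:
step_arm([
  [0,[-0.4,0,0],[0,0,0]],
  [0,[-1,0,0],[0,0,0]],
  [0,[0,0,-2.5],[0,0,0]],
  [0,[0,0,-3.5],[0,0,0]],
  [0,[0,0,-3],[0,0,0]],
  [0,[0,0,0],[0,0,0]],
  [0,[0,0,0],[0,0,0]],
])

```text
time_s: 7.12
tcp_pos: [536.7, -86.9, 329.2]
tool_rot: [0.689, 0.725, 0.001, 0.001]
ft_force: [-0.7, 1.1, -0.3]
width: -0.1
finger_force: 0.0
```

```bash
python3 st.py w7; python3 - <<'E'
from h import *
c=np.load("w7.npy",allow_pickle=True).item()
t=shot("top");np.save("t7.npy",t,allow_pickle=True)
from rem import rem
rem(t,(576,-46.4))
E
```

```text
7.1167 [536.70209532 -86.88819041 329.156686  ] rel in tool -38.79381226816096 -41.366549042584296 xang 92.97443589644193 [-0.71980733  1.09717587 -0.33655348]
ctr [575.7 -45.6] 0 zero (np.float64(6.718271795891839), np.float32(150.71262)) index (np.float64(6.725882551149056), np.float32(165.48346)) remain 0.007610755257216439
ctr [576.  -46.4] 0 zero (np.float64(11.738590936022854), np.float32(10.942444)) index (np.float64(-18.031410922324493), np.float32(10.300262)) remain -29.77000185834735
```

View pics/w7.png

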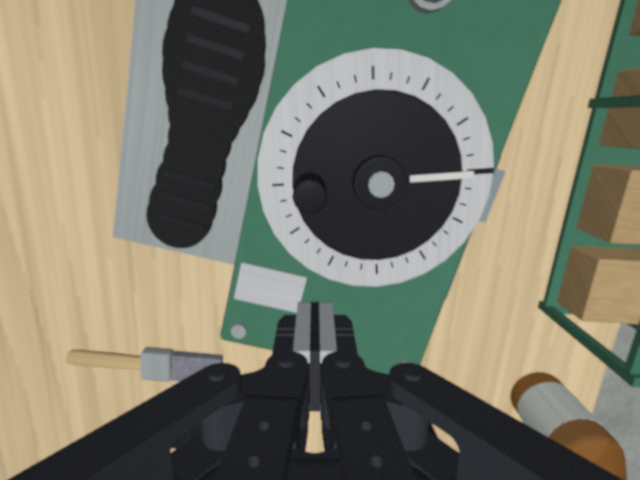

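Aligned: the index (410–470,178) is collinear with the zero line (472–494,171), and the wheel held after release. Next is the lever.

Call:
step_arm([
  [0,[3.8,-0.1,0],[0,0,0]],
  [0,[3.8,-0.1,0],[0,0,0]],
  [0,[3.8,-0.1,0],[0,0,0]],
  [0,[3.8,-0.1,0],[0,0,0]],
  [0,[0,0,1],[0,0,6.25]],
  [0,[0,0,1],[0,0,6.25]],
  [0,[0,0,1],[0,0,6.25]],
  [0,[0,0,1],[0,0,6.25]],
])

```text
time_s: 7.88
tcp_pos: [523.4, 65.5, 286.1]
tool_rot: [0.831, 0.557, -0.001, -0.0]
ft_force: [0.3, 0.3, 0.4]
width: 0.0
finger_force: 0.0
```

```bash
python3 - <<'E'
from h import *
s=env.sense();print(s["time_s"],s["tcp_pos"],s["tool_rot"])
c=shot("wrist");save(c["image"],"w8.png");np.save("w8.npy",c,allow_pickle=True)
g=cv2.cvtColor(c["image"],cv2.COLOR_RGB2GRAY)
print("pred pivot",proj(c,[598,70,232]),"tip",proj(c,[527,98,232]))
E
```

```text
7.8833 [523.3837669   65.5188411  286.14646114] [ 8.30542473e-01  5.56954425e-01 -9.63059793e-04 -2.05627427e-04]
pred pivot (np.float64(448.6531126474086), np.float64(213.1554027598829)) tip (np.float64(296.69988401926616), np.float64(215.18281696056727))
```

View pics/w8.png

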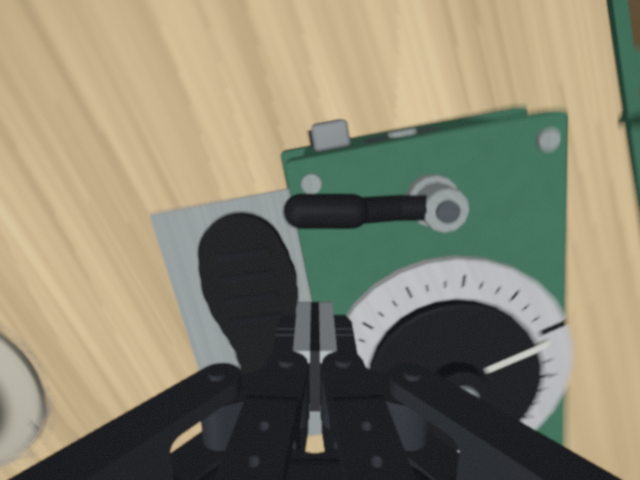

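The lever lies at (285–470,210), parallel to the fingertip face and where predicted.

Call:
step_arm([
  [0,[0,0,3],[0,0,0]],
  [0,[0,0,3],[0,0,0]],
  [0,[0.4,0,0],[0,0,0]],
  [0,[0.4,0,0],[0,0,0]],
  [0,[0.3,0,0],[0,0,0]],
  [0,[0.35,-0.1,0],[0,0,3]],
  [0,[0.35,-0.1,0],[0,0,3]],
  [0,[0.35,-0.1,0],[0,0,3]],
])

```text
time_s: 8.6
tcp_pos: [530.8, 86.1, 229.5]
tool_rot: [0.871, 0.491, 0.001, 0.0]
ft_force: [0.1, -2.8, -1.8]
width: 0.2
finger_force: 0.9
```

Call:
step_arm([
  [0,[0.46,-0.13,0],[0,0,4]],
  [0,[0.46,-0.13,0],[0,0,4]],
  [0,[0.46,-0.13,0],[0,0,4]],
  [0,[0.46,-0.13,0],[0,0,4]],
  [0,[0.46,-0.13,0],[0,0,4]],
  [0,[0.46,-0.13,0],[0,0,4]],
  [0,[0.46,-0.13,0],[0,0,4]],
  [0,[0,0,0],[0,0,0]],
])

```text
time_s: 9.27
tcp_pos: [546.2, 116.7, 229.2]
tool_rot: [0.964, 0.267, 0.001, 0.0]
ft_force: [0.1, 0.2, -0.3]
width: 0.2
finger_force: 0.0
```

```bash
python3 - <<'E'
from h import *
s=env.sense();print(s["time_s"],s["tcp_pos"],s["tool_rot"],s["joints"].round(2))
c=shot("wrist");save(c["image"],"w9.png");np.save("w9.npy",c,allow_pickle=True)
E
```

```text
9.2667 [546.22327873 116.69447126 229.16930594] [9.63830178e-01 2.66515680e-01 8.66232235e-04 1.70754414e-04] [-0.99  0.62  1.09  2.03 -0.71  0.92 -0.56]
```

View pics/w9.png

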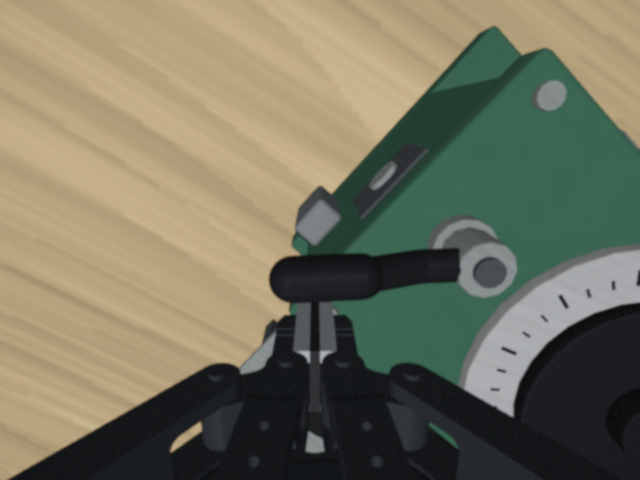

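The finger sits on the lever's thick end (~(320,278)), which is about two-thirds of the way over. Joint 3 is nearing its limit, so I'll continue in small steps and watch it.

Call:
step_arm([
  [0,[0.46,-0.13,0],[0,0,3]],
  [0,[0.46,-0.13,0],[0,0,3]],
  [0,[0,0,0],[0,0,0]],
])

```text
time_s: 9.57
tcp_pos: [552.4, 122.9, 228.6]
tool_rot: [0.976, 0.217, 0.001, -0.0]
ft_force: [-0.5, 0.9, -0.1]
width: -0.1
finger_force: 0.0
```

```bash
python3 - <<'E'
from h import *
s=env.sense();print(s["time_s"],s["tcp_pos"],s["ft_force"],s["joints"].round(3))
E
```

```text
9.5667 [552.44081839 122.92609319 228.58624636] [-0.49039583  0.89532935 -0.13400359] [-1.004  0.65   1.11   2.011 -0.731  0.948 -0.644]
```

Call:
step_arm([
  [0,[0.46,-0.13,0],[0,0,4]],
  [0,[0.46,-0.13,0],[0,0,4]],
  [0,[0.35,-0.1,0],[0,0,3]],
  [0,[0,0,0],[0,0,0]],
])

```text
time_s: 9.9
tcp_pos: [562.7, 130.6, 228.2]
tool_rot: [0.992, 0.122, 0.0, 0.0]
ft_force: [-0.0, 0.6, -1.0]
width: -0.1
finger_force: 0.0
```

```bash
cat > lv.py <<'E'
from h import *
s=env.sense();q=s["tool_rot"];print(s["time_s"],s["tcp_pos"],s["ft_force"],s["joints"].round(3),"xang",np.degrees(np.arctan2(2*q[0]*q[1],q[0]**2-q[1]**2)))
c=shot("wrist");hsv=cv2.cvtColor(c["image"],cv2.COLOR_RGB2HSV)
# black lever at height 232: cast dark pixels, keep those 30..82 mm from the pivot and above the finger rows
m=(hsv[...,2]<60);v,u=np.nonzero(m);P=np.array([onz(c,a,b,232)[:2] for a,b in zip(u,v)])-np.array([598,70])
t=s["tcp_pos"][:2]-np.array([598,70])
r=np.hypot(*P.T);xa=np.array([q[0]**2-q[1]**2,2*q[0]*q[1]])
k=(r>55)&(r<82)&((P-t)@xa>11)&((P-t)@xa<60);k&=(P@np.array([.2,.98])>10)
Q=P[k];a=np.degrees(np.arctan2(Q[:,1],Q[:,0]));print(k.sum(),"lever ang",np.median(a),a.std(),"joint est",(180-11-np.median(a))*np.pi/180)
E
python3 lv.py
```

```text
9.9 [562.6865707  130.59970834 228.21003222] [-0.00572819  0.63622092 -1.01309568] [-1.02   0.694  1.157  1.987 -0.775  0.993 -0.803] xang 14.054687961669728
4266 lever ang 100.79143592549065 12.309876440799806 joint est 1.190464021157707
```

Call:
step_arm([
  [0,[0.23,-0.06,0],[0,0,1]],
  [0,[0.2,0,0],[0,0,0]],
  [0,[0,0,0],[0,0,0]],
])

```text
time_s: 10.2
tcp_pos: [566.5, 132.0, 228.0]
tool_rot: [0.994, 0.114, 0.0, -0.0]
ft_force: [-0.6, -0.6, 1.0]
width: -0.1
finger_force: 0.6
```

Call:
step_arm([
  [0,[0.2,0,0],[0,0,0]],
  [0,[0,0,0],[0,0,0]],
])

```text
time_s: 10.37
tcp_pos: [567.5, 132.2, 227.8]
tool_rot: [0.994, 0.113, -0.001, -0.0]
ft_force: [-5.5, -0.9, 3.4]
width: 0.0
finger_force: 2.4
```

```bash
cat >> lv.py <<'E'
h,_=np.histogram(a,np.arange(40,160,6));print(h)
E
python3 lv.py
```

```text
10.3667 [567.54726847 132.21032279 227.77643884] [-5.48966892 -0.92977775  3.40737046] [-1.015  0.704  1.158  1.974 -0.779  1.004 -0.821] xang 12.991422678190066
4579 lever ang 95.89321361796684 13.588477489748277 joint est 1.2759541279186317
[   0    0   99  252  118  259  434  115  600 1299 1222  181    0    0
    0    0    0    0    0]
```

The lever is against its stop (force rising to 5.5 N, geometry gives about 1.2 rad). Backing off and moving clear.

Call:
step_arm([
  [0,[-0.5,0,0],[0,0,0]],
  [0,[-2,0,0],[0,0,0]],
  [0,[0,0,-3],[0,0,0]],
  [0,[0,0,-4],[0,0,0]],
  [0,[0,-1,-4],[0,0,0]],
  [0,[0,-4,0],[0,0,0]],
  [0,[0,-4,0],[0,0,0]],
  [0,[0,-4,0],[0,0,0]],
])

```text
time_s: 11.08
tcp_pos: [514.8, 254.8, 339.0]
tool_rot: [0.994, 0.113, 0.001, -0.001]
ft_force: [0.7, 0.4, 0.3]
width: 0.1
finger_force: 0.0
```

Call:
step_arm([
  [0,[-2,-3,0],[0,0,0]],
  [0,[-2,-3,0],[0,0,0]],
  [0,[-2,-3,0],[0,0,0]],
  [0,[0,0,0],[0,0,0]],
  [0,[0,0,0],[0,0,0]],
])

```text
time_s: 11.5
tcp_pos: [434.7, 329.8, 337.6]
tool_rot: [0.993, 0.115, -0.0, -0.0]
ft_force: [0.6, -0.9, -0.1]
width: 0.1
finger_force: 0.0
```

```bash
python3 - <<'E'
from rem import *
s=env.sense();print(s["time_s"],s["tcp_pos"],s["ft_force"])
t=shot("top");np.save("t9.npy",t,allow_pickle=True);o=np.load("top0.npy",allow_pickle=True).item()
for ct in((576,-46.4),(577,-46.4)): rem(t,ct)
# lever: dark pixels at z=232 around pivot
def lever(c,p=(598,70)):
    m=cv2.cvtColor(c["image"],cv2.COLOR_RGB2GRAY)
    a=np.radians(np.arange(60,185,2));v=polar(c,p,232,np.arange(45,76,2),a).mean(0);k=v.argmin();print("lever world angle",np.degrees(a[k]),"joint",169/57.3-a[k],v.min(),np.median(v))
lever(o);lever(t)
d=cv2.absdiff(o["image"],t["image"]).max(2)
for n,p in dict(bottle=(386,219),sole=(325,265),pot=(463,191),tub=(183,192),last=(170,285),brush=(433,310),sole2=(474,276)).items():
    print(n,d[p[1]-15:p[1]+16,p[0]-15:p[0]+16].max())
E
```

```text
11.5 [434.70312651 329.81844505 337.59199686] [ 0.61299293 -0.94330159 -0.07753021]
ctr [576.  -46.4] 0 zero (np.float64(6.955347027956453), np.float32(135.50711)) index (np.float64(7.377895020547884), np.float32(142.93819)) remain 0.42254799259143105
ctr [577.  -46.4] 0 zero (np.float64(7.075092416247614), np.float32(130.67438)) index (np.float64(7.604889432097372), np.float32(143.16296)) remain 0.5297970158497582
lever world angle 162.0 joint 0.12195579152485836 28.734253 166.66559
lever world angle 106.0 joint 1.099340172641683 31.65155 108.42822
bottle 5
sole 5
pot 6
tub 5
last 6
brush 5
sole2 6
```

Index still set to within about 0.4° and bystanders unmoved. The lever estimate (1.10) is coarse, so I'll refine it from both pictures.

```bash
python3 - <<'E'
from meas import *
for f in("top0","t9"):
    c=np.load(f+".npy",allow_pickle=True).item()
    V=(cv2.cvtColor(c["image"],cv2.COLOR_RGB2GRAY)<65)
    v,u=np.nonzero(V);k=(u>245)&(u<312)&(v>165)&(v<240);u,v=u[k],v[k]
    n,l,st,ce=cv2.connectedComponentsWithStats((V&True).astype(np.uint8))
    for i in range(1,n):
        if 245<ce[i][0]<312 and 165<ce[i][1]<240 and st[i][4]>30:
            b,a=np.nonzero(l==i);P=np.array([onz(c,x,y,232)[:2] for x,y in zip(a,b)])
            R=P-np.array([598.4,69.5]);r=np.hypot(*R.T);kk=r>45
            m=R[kk].mean(0);vx=cv2.fitLine(P.astype(np.float32),cv2.DIST_L2,0,.01,.01).ravel()
            print(f,st[i],"end mean",m,np.degrees(np.arctan2(m[1],m[0])),"rmax",r.max(),"line",np.degrees(np.arctan2(vx[1],vx[0]))%180,"pt",vx[2:])
E
```

```text
top0 [278 199  18  26 176] end mean [-59.56140328  24.82455584] 157.37414813070072 rmax 84.99825193716384 line 154.58698 pt [551.33105  88.41277]
top0 [273 225  19  12  73] end mean [-95.07810686  25.63279323] 164.9119366393045 rmax 110.32169982276896 line 64.40554 pt [503.3219   95.13279]
t9 [262 195  29   8 165] end mean [-12.14002972  62.66837121] 100.96346319503492 rmax 82.58933667080201 line 96.57496 pt [588.0219  116.08373]
t9 [274 226  18  11  71] end mean [-95.41790703  25.1338996 ] 165.24300268725335 rmax 110.32169982276896 line 65.96975 pt [502.9821    94.633896]
```

```bash
python3 -c "
from cell import env
print(env.sign_off())"
```

```text
the job is handed in; nothing more can be done
None
```

The job is handed in: the wheel index sits within about 0.5° of the zero line, the clamp lever measures about 1.2 rad (at its stop), the scale ring and other items show no movement in the top view, and the hand is clear. I viewed 11 pictures, one over the limit of 10.

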